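Bring the bead trolley to rest at the filling mark

ROBOT

A 6-joint arm with a two-finger parallel gripper is mounted at the origin on the work surface. World frame = base frame: x ahead of the robot, y to its left, z up, the work surface at z = 0. Lengths are in m, angles in degrees, forces in N, time in s.
With the tool pointing down it reaches from about 0.25 to 0.725 m from the base axis. Payload 9.7 kg.
Tool frame: the origin (TCP) lies midway between the tips of the shut fingers; the grasp point (between the pads) lies bot.grasp_offset behind it (bot.grasp_offset is the distance from the TCP to the grasp point, in m); x points along the fingers, y is the direction in which the jaws open and shut, and the axes are right-handed (so a half turn about x gives the same grasp; the last joint's range is limited). The gripper opens to 85 mm and grips with 20 to 120 N. Pads are 22 mm wide; open, the fingers measure 114 mm over their backs; the gripper's body (76 mm by 85 mm) begins 54 mm behind the grasp point. The pads swing forward as they close: fully open they stand 13 mm farther back than shut.
Start: joints at [-76.719, 4.979, 10.078, 95.1, 0, 90], TCP at [0.126, -0.535, 0.231] pointing down, gripper open.
Joint ranges: [-179.16, 179.16], [-48.56, 103.87], [-65.8, 70.77], [-126.05, 130.52], [-82.76, 87.17], [-180, 180]. Speed limits (degrees/s): [127.2, 127.2, 147.25, 180, 180, 180].

INTERFACE

Orientations are given as [roll, pitch, yaw] about the fixed x, y, z axes, in that order (R = Rz(yaw) Ry(pitch) Rx(roll)).
In Python, from workcell import status, camera, bot gives the robot as it stands.
- The arm moves only by the shell command python3 -m jog 'ROWS' [OPENING] [FORCE]. ROWS is text: rows parted by semicolons, each of 4 numbers parted by spaces: the shift along the tool's x, y, z in mm, then the turn about the tool's x in degrees. A call has exactly 8 rows; each row is the pose to reach, as a shift and turn from the pose commanded when the call began, along the tool's axes at that moment; what a row does not reach only later rows make up. A row lasts 1/8 s, in which the tool goes at most 62.5 mm and 10.7 degrees, less where a joint would pass 70% of its speed; a pose out of reach is approached as far as the arm can. A call with a gripper value outside its range is refused whole. OPENING is the opening, from 0 (shut) to 1 (fully open), set as the call begins (- or left out, the last holds). The fingers move at their own pace and stop on an object; FORCE is the grip in N (left out, the last holds). Time passes only in rows, so rows that repeat a pose let the fingers close, or fill a call up. It gives the time, the measured TCP pose, the force and the opening at its end, in the units of the state.
- status.get_obs(): the state, without advancing time (a new reading comes with each control period).
- camera(name): name is "scene" or "top"; returns a dict with "color" (400x640x3 uint8, red, green, blue), "vfov" (degrees; the focal length in pixels is half the picture's height over the tangent of half this angle, whatever the lens; pixels are square), "cx", "cy" (the principal point, pixels), "rvec" (rotation vector, rad) and "tvec" (3), from world to camera coordinates, as OpenCV has them. Camera axes: x right, y down, z forward; pixel columns grow to the right and rows downward; lengths in m; the calibration is good to about 2 mm. A picture is of the moment at which its call begins. There is no depth.
- bot.job_done(): hands the job in, once; it reports no verdict.
The state is a dict: "time": time; "q": joint angles; "qd": joint speeds; "joint_efforts": joint torques, N m; "ee_pos": TCP position; "tcp_rot": TCP orientation; "wrist_force": force on the tool from outside, world axes, zero at the start; "torque": the same for the moment, N m; "opening": finger opening in m.
Only numpy, scipy, OpenCV 4.12 (cv2) and the standard library are available. Lean on these libraries where they do the work, as an engineer would, in place of code of your own. Each camera call takes 0.05 s, during which the arm holds its last target. There are 200 camera calls.

TASK

Push the bead trolley off from behind by its blue buffer so that it rolls along the track freely, clear of the gripper, at more than 4 cm/s for a moment; then get in front of it and brake it gently on its orange buffer, so that it comes to rest with its brass pointer opposite the red marker's finger and stays there when you let go. Touch the trolley only on its two buffers, never push a buffer fully in or run the trolley into the yellow end stop, and leave everything else on the bench alone.

Things in the scene. Friction and masses are not known exactly. Their poses are not given: they have to be found in the camera images.
- track: fixed wooden track board 130 wide x 920 long x 12 thick with two steel rails along its own y axis; origin under the middle of the board, on the table. +y is the direction in which the trolley has to travel, towards the yellow end stop; x is across the track
- trolley (a joint): how far the trolley's middle stands along the track's y axis from the track's origin, m; -0.27 to 0.32, where at 0.32 its front buffer strikes the yellow stop (count less than 10 mm from the stop as struck). The trolley starts at rest at -0.25 to -0.17.
- trolley_mid (a point): centre of the trolley, 45 mm above the table. The trolley is a pale wooden bead tray (120 across the track, 150 along it, top of its rim 66 mm above the table) on a dark steel chassis, with a sprung buffer at each end: blue at the rear (-y), orange in front (+y), each with a black rubber face
- rear_buffer_free (a point): centre of the rear (blue) buffer's rubber face when the buffer is not pressed: 115 mm behind the trolley's middle, 45 mm above the table. Face 100 across x 30 high (30 to 60 mm above the table). It moves with the trolley, not with the buffer's spring travel
- front_buffer_free (a point): the same for the front (orange) buffer: 115 mm ahead of the trolley's middle
- rear_buffer (a joint): how far the rear buffer is pressed in, m: 0 to 0.035. Spring 30 N/m without preload, nearly undamped (0.2 N s/m): it throws back what runs into it. Fully in takes 1.05 N
- front_buffer (a joint): the same for the front buffer
- pointer (a point): tip of the small brass pointer at the middle of the trolley's +x side, 80 mm from the track's centre line and 62 mm above the table
- tray: the wooden bead tray on the trolley, four bead compartments between two wooden hoods for the buffers; its origin is at the trolley's middle, at table height, and it moves with the trolley. Not to be touched. The trolley runs on ball bearings: nominal moving mass 1.6 kg (varies some 25 % either way), viscous drag 0.12 N s/m, dry friction only 0.003 N, so it coasts with a time constant of about 13 s
- marker: fixed red marker post on a small dark wooden foot (45 x 60, 66 high) beside the track on its +x side; origin on the table 105 mm from the track's centre line, its axes parallel to the track's; its red finger points at the track. It stands at 0.08 to 0.19 m along the track's y axis
- mark (a point): tip of the marker's red finger, 62 mm above the table: at the mark the brass pointer is level with it along the track's y axis
- stop_face (a point): centre of the yellow end stop's face, 435 mm from the track's origin along +y, 45 mm above the table; the stop is 72 high
- spool: white plastic thread spool, 60 dia x 50 high, loose on the table, to be left alone; origin at its underside centre
- dish: shallow turned wooden dish, 110 dia x 22 high, loose on the table, to be left alone; origin at its underside centre
- jar_amber: amber glass jar with brass cap, 56 dia x 75 high, loose on the table, to be left alone; origin at its underside centre
- jar_green: green glass jar with brass cap, 56 dia x 75 high, loose on the table, to be left alone; origin at its underside centre
- awl: awl with dark wooden handle, 150 long, lying, loose on the table, to be left alone; origin at its middle
- cup: white ceramic cup, 64 dia x 60 high, loose on the table, to be left alone; origin at its underside centre
Things that resemble listed ones, but are neither listed nor needed, are in the scene too. Leave any pink, purple or turquoise look-alike of the marker alone.

How it is judged:
By the outcome, as a careful person would: the job done as asked, in the order asked, and still so for the second after the job is handed in, with the robot touching nothing.
It also fails if it takes over 40 s, if anything falls off the work surface, if the arm or the gripper's body presses on something with over 40 N, if the wrist force passes 120 N, or if a joint passes its speed limit or range.

## Working session

There is one attempt and no reset: what is moved stays moved. The work goes in short steps, Python scripts to look and compute and a shell command to move; the robot and the scene stay as the last step left them, time stands still between calls to the robot, and variables do not carry over. Pictures are saved under pics/ and viewed, about 8 in all and at most 12, crops included, and the job is handed in when it is done.

```bash
mkdir -p pics; ls
python3 - <<'E'
from workcell import status, camera, bot
import cv2,numpy as np
o=status.get_obs(); print({k:np.round(v,4) for k,v in o.items()}, bot.grasp_offset)
for n in("scene","top"):
    c=camera(n); print(n,c["vfov"],c["cx"],c["cy"],c["rvec"],c["tvec"], [k for k in c])
    cv2.imwrite(f"pics/{n}0.png",c["color"][:,:,::-1])
E
```

```text
pics
{'time': np.float64(0.0), 'q': array([-7.67191e+01,  5.01070e+00,  1.00332e+01,  9.50985e+01,
        1.60000e-03,  8.99996e+01]), 'qd': array([ 0.1028, -0.0172, -0.113 , -0.0687, -0.0805, -0.0411]), 'joint_efforts': array([-2.60000e-03, -5.20394e+01,  4.64800e+01,  1.64000e-02,
       -1.00000e-04,  0.00000e+00]), 'ee_pos': array([ 0.1263, -0.5351,  0.2306]), 'tcp_rot': array([-91.2159,  89.9241, 102.0654]), 'wrist_force': array([ 0.4806, -0.0646, -0.6046]), 'torque': array([ 0.0619, -0.0174,  0.009 ]), 'opening': np.float64(0.0852)} 0.0187
scene 45.70056062382246 317.1460577826432 201.61197613952527 [ 2.06473961  1.323584   -0.54704013] [-0.30962456 -0.27198855  1.75343476] ['color', 'vfov', 'cx', 'cy', 'rvec', 'tvec']
top 54.300832692471914 317.1365159790796 202.813599423358 [ 2.12517571 -2.18464076  0.13429737] [0.1164631  0.54248615 0.98422934] ['color', 'vfov', 'cx', 'cy', 'rvec', 'tvec']
```

View pics/scene0.png

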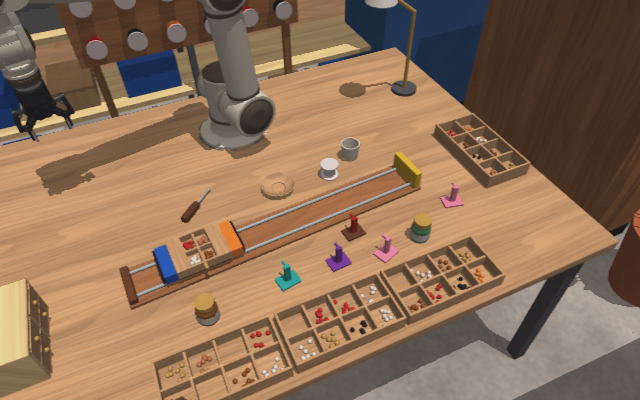

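View pics/top0.png

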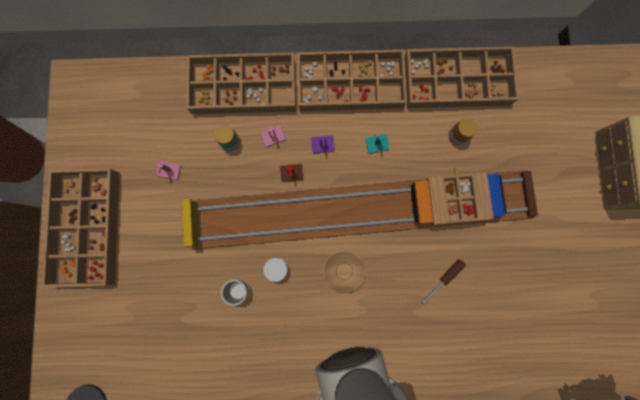

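The scene camera shows the trolley at the low-y end of the track. The red marker is at top-camera pixel (291,173), the brass pointer near (455,170) and the yellow stop near (188,222). Next I'll enlarge the top view to read exact points.

```bash
python3 - <<'E'
import cv2,numpy as np
a=cv2.imread("pics/top0.png")
r=cv2.resize(a[155:255,395:545],None,fx=5,fy=5,interpolation=cv2.INTER_CUBIC)
l=cv2.resize(a[150:260,170:330],None,fx=5,fy=5,interpolation=cv2.INTER_CUBIC)[:550]
cv2.imwrite("pics/c_r.png",r[:, :]);cv2.imwrite("pics/c_l.png",l)
E
cat > h.py <<'E'
import cv2,numpy as np
from workcell import status,camera,bot
def KRt(c):
    f=200/np.tan(np.radians(c["vfov"]/2)); K=np.array([[f,0,c["cx"]],[0,f,c["cy"]],[0,0,1]])
    return K,cv2.Rodrigues(np.array(c["rvec"],float))[0],np.array(c["tvec"],float)
def back(c,uv,z):
    K,R,t=KRt(c); d=R.T@np.linalg.inv(K)@np.array([uv[0],uv[1],1.]); o=-R.T@t
    return o+d*(z-o[2])/d[2]
def proj(c,P):
    K,R,t=KRt(c); p=(K@(R@np.atleast_2d(P).T+t[:,None])).T
    return p[:,:2]/p[:,2:]
E
```

```text
(no output)
```

View pics/c_r.png

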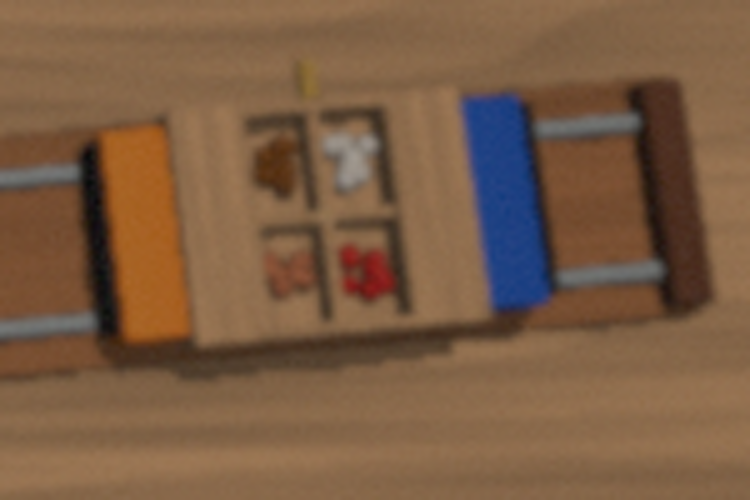

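View pics/c_l.png

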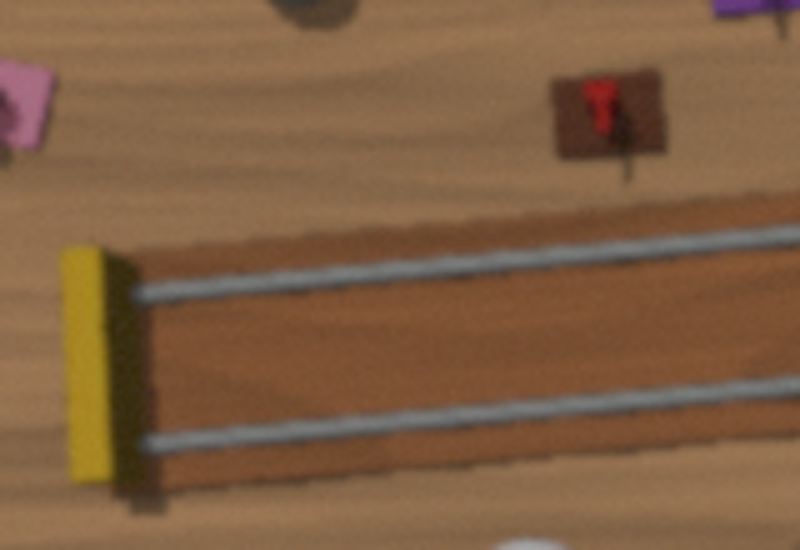

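The crops give the readings I need:
- **Pointer tip:** right crop (306,60)
- **Tray front edge:** (168,108)–(196,348)
- **Tray rear edge:** (460,88)–(493,315)
- **Red finger tip:** left crop (604,136)
- **Stop's front top edge:** (103,250)–(113,480)

Next I'll fit the track frame.

```bash
cat > fit.py <<'E'
from h import *
from scipy.optimize import least_squares
c=camera("top")
L=lambda x,y:(170+(x+.5)/5-.5,150+(y+.5)/5-.5)
R=lambda x,y:(395+(x+.5)/5-.5,155+(y+.5)/5-.5)
P=dict(ptr=back(c,R(306,60),.062),tip=back(c,L(604,136),.062),s1=back(c,L(103,250),.072),s2=back(c,L(113,480),.072),
u1=back(c,L(160,250),.012),u2=back(c,L(790,193),.012),d1=back(c,L(170,490),.012),d2=back(c,L(800,434),.012),
f1=back(c,R(168,108),.066),f2=back(c,R(196,348),.066),r1=back(c,R(460,88),.066),r2=back(c,R(493,315),.066))
def loc(k,p):
    d=P[k][:2]-p[:2]; c_,s_=np.cos(p[2]),np.sin(p[2])
    return c_*d[0]+s_*d[1],-s_*d[0]+c_*d[1]
def res(p):
    l={k:loc(k,p) for k in P}; t=p[3]
    return np.array([l['s1'][1]-.435,l['s2'][1]-.435,l['u1'][0]-.065,l['u2'][0]-.065,l['d1'][0]+.065,l['d2'][0]+.065,
     l['ptr'][0]-.08,l['ptr'][1]-t,l['f1'][1]-t-.075,l['f2'][1]-t-.075,l['r1'][1]-t+.075,l['r2'][1]-t+.075,
     l['f1'][0]-.06,l['f2'][0]+.06,l['r1'][0]-.06,l['r2'][0]+.06])
r=least_squares(res,[.5,0,0,-.2],loss='soft_l1',f_scale=.003); p=r.x
print("track",p[:2],"yaw",np.degrees(p[2]),"trolley",p[3]); print(np.round(res(p)*1e3,1)); print("tip",loc('tip',p),"ptr",loc('ptr',p))
np.save("track.npy",p)
e=np.array([-np.sin(p[2]),np.cos(p[2])]); 
for n,s in(("rear buf",p[3]-.115),("front buf",p[3]+.115),("goal front",loc('tip',p)[1]+.115),("goal rear",loc('tip',p)[1]-.115)): print(n,p[:2]+e*s, np.linalg.norm(p[:2]+e*s))
E
python3 fit.py
```

```text
track [ 0.5291247  -0.01615609] yaw 3.7334166455423836 trolley -0.24619004387395377
[-0.5  0.5 -0.8 -1.4  1.2 -0.3  0.8 -0.6 -0.6  1.1 -0.2  0.4  1.8 -1.1
 -1.7  1.6]
tip (np.float64(0.09381897271405772), np.float64(0.17855379944493283)) ptr (np.float64(0.08079387299947961), np.float64(-0.24674506281079073))
rear buf [ 0.55264334 -0.37657962] 0.6687502318894393
front buf [ 0.53766705 -0.14706773] 0.5574179486060632
goal front [0.51001014 0.27677473] 0.5802711411120894
goal rear [0.52498644 0.04726283] 0.5271096019850385
```

```bash
cat > go.py <<'E'
# usage: go.py s z  -> shift in present tool axes to track coordinate s on centre line (x=0), height z; plus turn
import sys; from h import *; from scipy.spatial.transform import Rotation as Ro
p=np.load("track.npy"); o=status.get_obs(); R=Ro.from_euler('xyz',o["tcp_rot"],degrees=True).as_matrix()
e=np.array([-np.sin(p[2]),np.cos(p[2]),0]); s,z=map(float,sys.argv[1:3])
T=np.r_[p[:2],z]+e*s; psi=np.degrees(np.arctan2(R[1,2],R[0,2]))%360
d=o["ee_pos"]-np.r_[p[:2],0]
print("t",o["time"],"now s",d@e,"x",d[0]*e[1]-d[1]*e[0],"z",d[2],"shift mm",np.round((R.T@(T-o["ee_pos"]))*1e3,1),"psi",psi,"turn",psi-(270+np.degrees(p[2])),"tilt",R[2,0])
E
python3 go.py -0.40 0.15
```

```text
t 0.15 now s -0.4916165238488728 x -0.4357521165128021 z 0.230740977471407 shift mm [  80.8  -18.  -444.9] psi 193.28159786631295 turn -80.45181877922943 tilt -0.9999994336654434
```

```bash
python3 -m jog '10 -2 -50 -10; 20 -5 -110 -20; 30 -7 -170 -30; 40 -10 -230 -40; 50 -12 -290 -50; 60 -14 -350 -60; 70 -16 -400 -70; 81 -18 -445 -80.45' 0 20; python3 go.py -0.40 0.15
```

```text
time: 1.15
ee_pos: [0.5571, -0.4146, 0.1494]
tcp_rot: [-128.7, 90.0, 145.4]
wrist_force: [-0.0, -0.2, -0.5]
opening: 0.0004
t 1.15 now s -0.39940696321826613 x 0.001932789890936381 z 0.14938992184043545 shift mm [-0.6 -1.9  0.6] psi 274.1076363545577 turn 0.3742197090153354 tilt -0.999999822312025
```

```bash
python3 -m jog '30 -1 0 0.1; 60 -1 0 0.2; 90 -2 0 0.3; 105 -2 0 0.3; 110 -2 0 0.3; 110 -2 0 0.3; 110 -2 0 0.3; 110 -2 0 0.3'; python3 go.py -0.40 0.04
python3 - <<'E'
from h import *
a=camera("top")["color"][:,:,::-1]; b=camera("scene")["color"][:,:,::-1]
cv2.imwrite("pics/t1.png",a);cv2.imwrite("pics/s1.png",b)
u=cv2.resize(a[140:270,380:560],None,fx=3,fy=3); w=cv2.resize(b[190:320,90:270],None,fx=3,fy=3)
cv2.imwrite("pics/m1.png",np.vstack([u[:300],w[:300]])[:, :])
E
```

```text
time: 2.15
ee_pos: [0.5537, -0.4159, 0.0413]
tcp_rot: [49.8, 89.9, -36.7]
wrist_force: [-0.1, -0.3, -0.1]
opening: -0.0001
t 2.15 now s -0.40053532315244117 x -0.0015199416622239635 z 0.04126488299787079 shift mm [ 1.3  1.5 -0.5] psi 273.43108944245006 turn -0.3023272030923181 tilt -0.9999990682004364
```

View pics/m1.png

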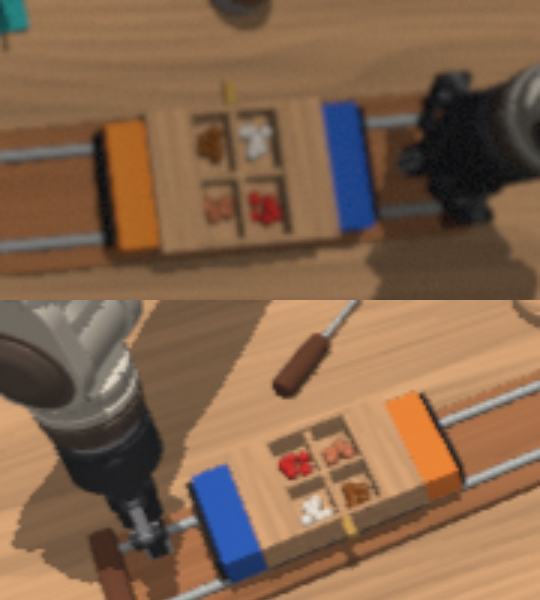

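The fingers are about 28 mm behind the blue face, shut and on the centre line. I'll set up a rectified-strip tracker for trolley position before pushing.

```bash
cat > trk.py <<'E'
from h import *
p=np.load("track.npy"); S0,S1,X=-.40,.40,.055; MM=2000  # 0.5 mm/px
def strip(c,img=None):
    e=np.array([-np.sin(p[2]),np.cos(p[2])]); n=np.array([e[1],-e[0]])
    loc=np.array([[S0,-X],[S1,-X],[S1,X],[S0,X]]); W=np.c_[p[:2]+loc[:,:1]*e+loc[:,1:]*n,np.full(4,.066)]
    uv=proj(c,W).astype(np.float32); dst=np.float32((loc-[S0,-X])*MM)
    H=cv2.getPerspectiveTransform(uv,dst)
    return cv2.warpPerspective(c["color"] if img is None else img,H,(int((S1-S0)*MM),int(2*X*MM)),flags=cv2.INTER_CUBIC)
def init():
    for n in("top","scene"):
        c=camera(n); g=strip(c); a=int((p[3]-.07-S0)*MM); np.save(f"tpl_{n}.npy",g[:,a:a+int(.14*MM)])
def find(n):
    t=status.get_obs()["time"]; c=camera(n); g=strip(c); r=cv2.matchTemplate(g,np.load(f"tpl_{n}.npy"),cv2.TM_CCOEFF_NORMED)[0]
    i=int(r.argmax()); i=min(max(i,1),len(r)-2); q=np.polyfit([-1,0,1],r[i-1:i+2],2)
    a=int((p[3]-.07-S0)*MM); return t,p[3]+(i-q[1]/(2*q[0])-a)/MM,r[i],c
def see(k=1):
    for _ in range(k):
        for n in("top","scene"):
            t,s,q,c=find(n); print(n,"t %.3f s %.4f q %.3f"%(t,s,q)); cv2.imwrite(f"pics/last_{n}.png",c["color"][:,:,::-1])
E
python3 -c "
import trk; trk.init(); trk.see()"; python3 -m jog '1 1 -5 -.3; 1 1 -10 -.3; 1 1 -15 -.3; 1 1 -20 -.3; 1 1 -25 -.3; 1 1 -30 -.3; 1 1 -35 -.3; 1 1 -40 -.3' ; python3 -c "
import trk; trk.see(1)"; python3 go.py -.4 .04
```

```text
top t 2.350 s -0.2462 q 0.997
scene t 2.400 s -0.2462 q 1.000
time: 3.45
ee_pos: [0.5519, -0.3754, 0.0393]
tcp_rot: [-6.8, 90.0, -93.0]
wrist_force: [0.2, -1.0, -0.1]
opening: 0.0002
top t 3.450 s -0.2427 q 0.992
scene t 3.500 s -0.2409 q 0.980
t 3.55 now s -0.35979237688918814 x -0.000604194909104145 z 0.03934272966199885 shift mm [-0.7  0.6 40.2] psi 273.75123332568523 turn 0.017816680142857422 tilt -0.9999999992900424
```

```bash
python3 -m jog '0 0 -6 0; 0 0 -12 0; 0 0 -18 0; 0 0 -24 0; 0 0 -30 0; -20 0 -30 0; -65 0 -30 0; -115 0 -30 0' ; python3 -c "
import trk; trk.see(2)"; python3 go.py .32 .15
```

```text
time: 4.55
ee_pos: [0.5497, -0.3457, 0.1567]
tcp_rot: [42.8, 90.0, -43.5]
wrist_force: [0.2, -1.1, 0.2]
opening: -0.0002
top t 4.550 s -0.1758 q 0.981
scene t 4.600 s -0.1723 q 0.976
top t 4.650 s -0.1693 q 0.981
scene t 4.700 s -0.1659 q 0.974
t 4.75 now s -0.3308613935424872 x -1.3078902816057725e-05 z 0.15682985404767316 shift mm [ 5.400e+00 -1.000e-01 -6.509e+02] psi 273.72363818441363 turn -0.009778461128746585 tilt -0.999992972619163
```

```bash
python3 -m jog '0 0 -30 0; 0 0 -85 0; 0 0 -140 0; 0 0 -195 0; 0 0 -250 0; 0 0 -305 0; 0 0 -360 0; 0 0 -415 0' ; python3 go.py .32 .15; python3 -c "
import trk; trk.see(1)"
```

```text
time: 5.75
ee_pos: [0.5221, 0.07, 0.1536]
tcp_rot: [-84.6, 89.9, -170.8]
wrist_force: [0.4, -0.8, 0.3]
opening: 0.0002
t 5.75 now s 0.08639251223710356 x -0.0013725797035243703 z 0.1536009630799829 shift mm [   3.6    1.3 -233.6] psi 273.7205516603958 turn -0.012864985146563868 tilt -0.999999345780735
top t 5.750 s -0.1030 q 0.408
scene t 5.800 s -0.0988 q 0.951
```

```bash
python3 -m jog '0 0 -55 0; 0 1 -110 0; 0 1 -165 0; 0 1 -215 0; 20 1 -234 0; 60 1 -234 0; 95 1 -234 0; 113 1 -234 0' ; python3 go.py .32 .04; python3 -c "
import trk; trk.see(2)"
```

```text
time: 6.85
ee_pos: [0.5076, 0.3002, 0.038]
tcp_rot: [-59.7, 89.8, -146.0]
wrist_force: [0.2, -0.1, 0.4]
opening: -0.0001
t 6.85 now s 0.31705388342677937 x -0.0008542705003142595 z 0.03801800590422837 shift mm [-2.   0.8 -2.9] psi 273.6799433917962 turn -0.0534732537461764 tilt -0.9999909287024706
top t 6.850 s -0.0417 q 0.927
scene t 6.900 s -0.0385 q 0.932
top t 6.950 s -0.0365 q 0.923
scene t 7.000 s -0.0333 q 0.932
```

```bash
cat > sim.py <<'E'
# usage: import; sim(s,v,m,g,rows) g = gripper front-contact s (TCP-0.011), rows = step mm list
import numpy as np
def sim(s,v,m,g,steps,off=0,dt=1e-3,lag=0.03,tail=8):
    gc=g; ga=g; mn=0; out=[]
    for k,st in enumerate(list(steps)+[0]*int(tail*8)):
        for _ in range(125):
            gc+=st/125e3; ga+=(gc-ga)*dt/lag
            x=s+.115-ga-off; F=max(0,30*x+.2*v) if x>0 else 0; mn=max(mn,x)
            a=-(F+.12*v)/m; f=.003/m*dt; v+=a*dt; v=0 if abs(v)<f else v-np.sign(v)*f; s+=v*dt
        if k<len(steps): out.append((round(s*1e3,1),round(v*1e3,1),round((ga-s-.115)*1e3,1)))
    return s,v,mn,out
E
python3 -m jog '0 1 5 0; 0 1 10 0; -1 1 15 0; -2 1 20 0; -2 1 23 0; -2 1 23 0; -2 1 23 0; -2 1 23 0' ; python3 -m jog '0 0 0 0; 0 0 0 0; 0 0 0 0; 0 0 0 0; 0 0 0 0; 0 0 0 0; 0 0 0 0; 0 0 0 0' >/dev/null; python3 go.py .32 .04; python3 -c "
import trk; trk.see(2)
import cv2,numpy as np
a=cv2.imread('pics/last_top.png')[130:260,240:460];b=cv2.imread('pics/last_scene.png')[140:270,220:440]
cv2.imwrite('pics/m2.png',cv2.resize(np.vstack([a,b]),None,fx=2.2,fy=2.2,interpolation=cv2.INTER_CUBIC))"
```

```text
time: 8.05
ee_pos: [0.5112, 0.2792, 0.0432]
tcp_rot: [-85.2, 90.0, -171.4]
wrist_force: [-0.5, 0.0, -1.2]
opening: 0.0001
t 9.05 now s 0.2957369441598145 x 0.0013607480395045717 z 0.04326003446906432 shift mm [  3.3  -1.4 -24.3] psi 273.7305891442622 turn -0.0028275012801941557 tilt -0.9999999982548361
top t 9.050 s 0.0611 q 0.836
scene t 9.100 s 0.0639 q 0.892
top t 9.150 s 0.0653 q 0.827
scene t 9.200 s 0.0679 q 0.892
```

View pics/m2.png

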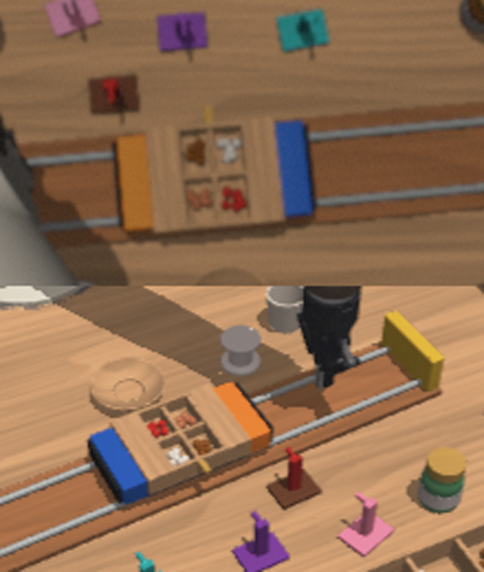

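```bash
python3 -m jog '1 -1 1 0; 2 -1 2 0; 2 -1 3 0; 2 -1 3 0; 2 -1 3 0; 2 -1 3 0; 2 -1 3 0; 2 -1 3 0' >/dev/null; python3 go.py .32 .04; python3 -c "
import trk; trk.see(3)"
python3 - <<'E'
from sim import sim
# free coast prediction
for m in(1.2,1.6,2.0):
    print(m,sim(.0695,.0415,m,1.,[0]*24,tail=0)[3][7::4])
E
```

```text
t 10.25 now s 0.2927769659598217 x 0.0003718779635949118 z 0.041292195747361815 shift mm [  1.3  -0.4 -27.2] psi 273.7325241187672 turn -0.0008925267752033506 tilt -0.9999999998635936
top t 10.250 s 0.1084 q 0.776
scene t 10.300 s 0.1102 q 0.871
top t 10.350 s 0.1126 q 0.771
scene t 10.400 s 0.1138 q 0.873
top t 10.450 s 0.1161 q 0.773
scene t 10.500 s 0.1174 q 0.871
1.2 [(np.float64(107.8), np.float64(35.2), np.float64(777.2)), (np.float64(124.6), np.float64(32.2), np.float64(760.4)), (np.float64(140.0), np.float64(29.4), np.float64(745.0)), (np.float64(154.1), np.float64(26.8), np.float64(730.9)), (np.float64(166.8), np.float64(24.3), np.float64(718.2))]
1.6 [(np.float64(108.6), np.float64(36.7), np.float64(776.4)), (np.float64(126.3), np.float64(34.4), np.float64(758.7)), (np.float64(143.0), np.float64(32.2), np.float64(742.0)), (np.float64(158.6), np.float64(30.1), np.float64(726.4)), (np.float64(173.1), np.float64(28.1), np.float64(711.9))]
2.0 [(np.float64(109.0), np.float64(37.6), np.float64(776.0)), (np.float64(127.4), np.float64(35.8), np.float64(757.6)), (np.float64(144.8), np.float64(34.0), np.float64(740.2)), (np.float64(161.4), np.float64(32.2), np.float64(723.6)), (np.float64(177.1), np.float64(30.5), np.float64(707.9))]
```

```bash
python3 -m jog '0 0 0 0; 0 0 0 0; 0 0 0 0; 0 0 0 0; 0 0 0 0; 0 0 0 0; 0 0 0 0; 0 0 0 0' >/dev/null; python3 go.py .32 .04; python3 -c "
import trk; trk.see(1)"
python3 - <<'E'
from sim import sim
for v in(.030,.0315,.033):
  for m in(1.3,1.6,1.9):
    for V in (1.75,1.9,2.05):
        s,vv,mn,o=sim(.1575,v,m,.2928-.0112,[V]*16,tail=0)
        print(v,m,V,"max in %.4f"%mn,[tuple(float(q) for q in z) for z in o[3::3]], end=' ')
        print("end %.4f"%sim(s,vv,m,2,[0],tail=10)[0])
E
```

```text
t 11.55 now s 0.2927433134947989 x 0.0003587093098253759 z 0.04128067415491061 shift mm [  1.3  -0.4 -27.3] psi 273.7308830297908 turn -0.0025336157515880586 tilt -0.9999999993055979
top t 11.550 s 0.1530 q 0.693
scene t 11.600 s 0.1536 q 0.835
0.03 1.3 1.75 max in 0.0024 [(171.9, 27.5, 1.3), (180.8, 15.7, -2.4), (183.3, 1.8, 0.4), (183.8, 0.9, 5.2), (183.9, 0.0, 10.3)] end 0.1839
0.03 1.3 1.9 max in 0.0021 [(171.9, 27.5, 1.9), (181.4, 19.7, -1.9), (185.4, 4.5, -0.2), (186.8, 3.5, 4.0), (188.0, 2.5, 8.6)] end 0.1892
0.03 1.3 2.05 max in 0.0018 [(171.9, 27.5, 2.5), (181.7, 23.1, -1.2), (187.4, 8.1, -0.7), (189.9, 6.2, 2.9), (192.0, 5.1, 6.9)] end 0.1971
0.03 1.6 1.75 max in 0.0028 [(172.0, 28.0, 1.2), (181.2, 17.0, -2.7), (184.0, 1.4, -0.3), (184.4, 0.6, 4.6), (184.5, 0.0, 9.7)] end 0.1845
0.03 1.6 1.9 max in 0.0025 [(172.0, 28.0, 1.8), (181.7, 20.4, -2.2), (186.0, 4.5, -0.8), (187.3, 3.1, 3.5), (188.4, 2.3, 8.2)] end 0.1897
0.03 1.6 2.05 max in 0.0021 [(172.0, 28.0, 2.3), (182.0, 23.5, -1.5), (187.9, 8.4, -1.3), (190.3, 5.8, 2.5), (192.3, 4.9, 6.6)] end 0.1980
0.03 1.9 1.75 max in 0.
[... 2227 characters left out ...]
033 1.6 1.9 max in 0.0032 [(173.5, 30.9, 0.3), (182.7, 14.3, -3.2), (184.6, 0.5, 0.6), (184.7, 0.0, 6.2), (184.7, 0.0, 11.9)] end 0.1847
0.033 1.6 2.05 max in 0.0029 [(173.5, 30.9, 0.9), (183.4, 17.9, -2.9), (186.6, 3.1, 0.0), (187.6, 2.3, 5.2), (188.3, 1.5, 10.6)] end 0.1889
0.033 1.9 1.75 max in 0.0040 [(173.5, 31.1, -0.4), (182.4, 12.8, -4.0), (183.6, -1.8, 0.1), (183.0, -1.2, 5.9), (182.7, -0.6, 11.5)] end 0.1826
0.033 1.9 1.9 max in 0.0036 [(173.5, 31.2, 0.2), (183.1, 16.0, -3.6), (185.5, 0.3, -0.3), (185.5, 0.0, 5.3), (185.5, 0.0, 11.0)] end 0.1855
0.033 1.9 2.05 max in 0.0033 [(173.5, 31.2, 0.8), (183.7, 19.3, -3.2), (187.4, 3.1, -0.8), (188.3, 2.1, 4.5), (189.0, 1.5, 9.9)] end 0.1896
```

Run:
```python
from sim import sim
for st in ([0,1.6]+[1.6]*12,[0,0]+[1.6]*12,[0,0]+[1.75]*12,[-1,0,.8]+[1.8]*12,[0,0,0]+[1.75]*12):
  for v,m in((.0295,1.6),(.0306,1.3),(.0306,1.6),(.0306,1.9),(.0317,1.6)):
        s,vv,mn,o=sim(.1555,v,m,.2928-.0112,st,tail=0)
        print(st[:4],v,m,"max in %.4f"%mn,[tuple(float(q) for q in z) for z in (o[1],o[4],o[7],o[9],o[-1])], "end %.4f"%sim(s,vv,m,2,[0],tail=10)[0])
```

```text
[0, 1.6, 1.6, 1.6] 0.0295 1.6 max in 0.0030 [(162.7, 28.5, 5.1), (173.1, 26.7, -0.5), (180.3, 8.7, -2.8), (181.1, -0.3, -0.4), (181.0, 0.0, 6.0)] end 0.1810
[0, 1.6, 1.6, 1.6] 0.0306 1.3 max in 0.0028 [(163.0, 29.3, 4.8), (173.6, 26.4, -1.0), (179.6, 4.1, -2.2), (179.7, -0.6, 0.9), (179.6, 0.0, 7.4)] end 0.1796
[0, 1.6, 1.6, 1.6] 0.0306 1.6 max in 0.0032 [(163.0, 29.6, 4.8), (173.8, 27.0, -1.2), (180.3, 6.0, -2.9), (180.6, -1.4, 0.1), (180.1, -0.4, 6.9)] end 0.1801
[0, 1.6, 1.6, 1.6] 0.0306 1.9 max in 0.0037 [(163.0, 29.7, 4.8), (173.9, 27.4, -1.3), (180.9, 7.9, -3.5), (181.4, -1.5, -0.8), (180.7, -1.0, 6.3)] end 0.1804
[0, 1.6, 1.6, 1.6] 0.0317 1.6 max in 0.0035 [(163.3, 30.6, 4.5), (174.4, 26.8, -1.8), (180.3, 3.5, -2.8), (180.1, -2.3, 0.6), (179.2, -1.3, 7.9)] end 0.1787
[0, 0, 1.6, 1.6] 0.0295 1.6 max in 0.0031 [(162.7, 28.5, 3.9), (173.0, 23.8, -1.9), (178.0, 3.0, -2.2), (178.0, -0.6, 1.0), (177.9, 0.0, 7.5)] end 0.1779
[0, 0, 1.6, 1.6] 0.0306 1.3 max in 0.0029 [(163.0, 29.3, 3.6), (173.3, 22.0, -2.3), (176.9, -0.4, -1.1), (176.7, -0.8, 2.4), (176.5, 0.0, 8.9)] end 0.1765
[0, 0,
[... 2080 characters left out ...]
, 19.1, -2.7), (175.7, 1.2, -0.8), (175.9, 0.3, 2.6), (175.9, 0.0, 11.3)] end 0.1759
[0, 0, 0, 1.75] 0.0306 1.3 max in 0.0028 [(163.0, 29.3, 3.6), (172.5, 16.1, -2.8), (174.5, -0.0, 0.4), (174.5, 0.0, 3.9), (174.5, 0.0, 12.7)] end 0.1745
[0, 0, 0, 1.75] 0.0306 1.6 max in 0.0033 [(163.0, 29.6, 3.6), (172.8, 18.0, -3.1), (175.5, -0.3, -0.6), (175.4, 0.0, 3.0), (175.4, 0.0, 11.7)] end 0.1754
[0, 0, 0, 1.75] 0.0306 1.9 max in 0.0036 [(163.0, 29.7, 3.6), (173.1, 19.5, -3.4), (176.4, 0.5, -1.5), (176.3, -0.4, 2.1), (176.3, 0.0, 10.9)] end 0.1763
[0, 0, 0, 1.75] 0.0317 1.6 max in 0.0036 [(163.3, 30.6, 3.3), (173.2, 16.9, -3.5), (175.3, -1.5, -0.3), (174.9, -1.1, 3.5), (174.6, 0.0, 12.6)] end 0.1746
```

```bash
python3 -m jog '0 0 0 0; 0 0 0 0; 0 0 -1.75 0; 0 0 -3.5 0; 0 0 -5.25 0; 0 0 -7 0; 0 0 -8.75 0; 0 0 -10.5 0' ; python3 -m jog '0 0 -1.75 0; 0 0 -3.5 0; 0 0 -5.25 0; 0 0 -7 0; 0 0 -7 0; 0 0 -7 0; 0 0 -7 0; 0 0 -7 0'; python3 -c "
import trk; trk.see(3)
import cv2,numpy as np
a=cv2.imread('pics/last_top.png')[145:215,255:345];b=cv2.imread('pics/last_scene.png')[200:270,310:400]
cv2.imwrite('pics/m3.png',np.hstack([cv2.resize(i,None,fx=4.4,fy=4.4,interpolation=cv2.INTER_CUBIC) for i in(a,b)]))"; python3 go.py .32 .04
```

```text
time: 12.65
ee_pos: [0.5097, 0.2866, 0.0413]
tcp_rot: [133.7, 90.0, 47.5]
wrist_force: [-0.0, -0.2, -0.2]
opening: -0.0
time: 13.65
ee_pos: [0.5093, 0.2934, 0.0413]
tcp_rot: [114.1, 90.0, 27.8]
wrist_force: [0.1, 0.2, 0.1]
opening: -0.0001
top t 13.650 s 0.1784 q 0.666
scene t 13.700 s 0.1771 q 0.809
top t 13.750 s 0.1784 q 0.666
scene t 13.800 s 0.1771 q 0.809
top t 13.850 s 0.1785 q 0.665
scene t 13.900 s 0.1771 q 0.809
t 13.95 now s 0.3102254020314098 x 0.00035434059111619925 z 0.0412679337158718 shift mm [ 1.3 -0.4 -9.8] psi 273.72962256745916 turn -0.0037940780832173004 tilt -0.9999999984610863
```

View pics/m3.png

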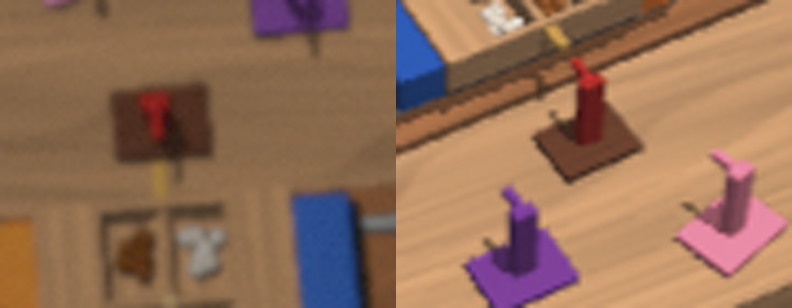

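The trolley is at rest. Pointer (crop 160,165) and finger tip (157,142) are nearly level, so I'll measure the offset more finely in both cameras.

Run:
```python
from h import *
p=np.load("track.npy"); e=np.array([-np.sin(p[2]),np.cos(p[2])]); n=np.array([e[1],-e[0]])
out=[]
for nm in("top","scene"):
    cs=[camera(nm) for _ in range(4)]; c=cs[0]; c["color"]=np.mean([q["color"] for q in cs],0).astype(np.uint8)
    # rectify plane z=.062, s .13..0.23, x .06...13 ; 8 px/mm
    loc=np.array([[.150,.065],[.210,.065],[.210,.115],[.150,.115]]); W=np.c_[p[:2]+loc[:,:1]*e+loc[:,1:]*n,np.full(4,.062)]
    H=cv2.getPerspectiveTransform(proj(c,W).astype(np.float32),np.float32((loc-[.150,.065])*6500))
    g=cv2.warpPerspective(c["color"],H,(390,325),flags=cv2.INTER_CUBIC)
    f=g.astype(float); red=f[...,0]-np.maximum(f[...,1],f[...,2]); yel=np.minimum(f[...,0],f[...,1])-f[...,2]
    for nme,m,r in(("ptr",yel,range(70,96,5)),("red",red,range(165,225,10))):
        for y in r:
            w=m[y]-np.median(m[y]); w=np.clip(w-.5*w.max(),0,None); print(nm,nme,"x %.1f"%(65+y/6.5),"s %.2f"%(150+(w*np.arange(390)).sum()/w.sum()/6.5),"pk %.0f"%(m[y].max()))
    out.append(g[:,:,::-1])
cv2.imwrite("pics/m4.png",np.hstack(out))
```

```text
top ptr x 75.8 s 179.54 pk 60
top ptr x 76.5 s 179.56 pk 60
top ptr x 77.3 s 179.58 pk 60
top ptr x 78.1 s 179.60 pk 58
top ptr x 78.8 s 179.53 pk 57
top ptr x 79.6 s 179.61 pk 54
top red x 90.4 s 189.92 pk 32
top red x 91.9 s 190.01 pk 32
top red x 93.5 s 179.54 pk 37
top red x 95.0 s 178.82 pk 52
top red x 96.5 s 178.50 pk 74
top red x 98.1 s 178.40 pk 88
scene ptr x 75.8 s 180.23 pk 74
scene ptr x 76.5 s 180.28 pk 71
scene ptr x 77.3 s 180.30 pk 68
scene ptr x 78.1 s 180.27 pk 63
scene ptr x 78.8 s 180.06 pk 58
scene ptr x 79.6 s 179.70 pk 52
scene red x 90.4 s 178.86 pk 57
scene red x 91.9 s 179.39 pk 84
scene red x 93.5 s 179.78 pk 115
scene red x 95.0 s 179.88 pk 131
scene red x 96.5 s 179.63 pk 134
scene red x 98.1 s 179.36 pk 132
```

View pics/m4.png

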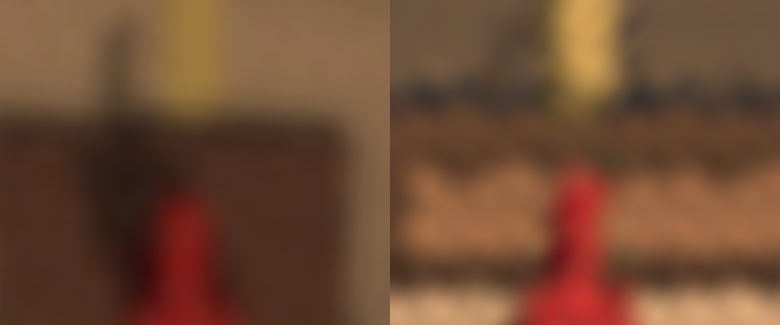

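The rectified views put the pointer 0.5–0.9 mm past the finger's centre line, which is aligned to within measurement error. I'll back the gripper off and lift it clear.

```bash
python3 -m jog '0 0 -5 0; 0 0 -12 0; -10 0 -15 0; -40 0 -15 0; -80 0 -15 0; -120 0 -15 0; -140 0 -15 0; -140 0 -15 0'; python3 -m jog '0 0 0 0; 0 0 0 0; 0 0 0 0; 0 0 0 0; 0 0 0 0; 0 0 0 0; 0 0 0 0; 0 0 0 0'; python3 -c "
import trk; trk.see(2)
import cv2,numpy as np
cv2.imwrite('pics/m5.png',np.hstack([cv2.resize(cv2.imread('pics/last_%s.png'%n),(400,250),interpolation=cv2.INTER_AREA) for n in('top','scene')]))"
```

```text
time: 15.35
ee_pos: [0.509, 0.309, 0.1836]
tcp_rot: [116.9, 89.8, 30.6]
wrist_force: [-0.1, 0.2, -0.5]
opening: 0.0004
time: 16.35
ee_pos: [0.5083, 0.3084, 0.1813]
tcp_rot: [98.0, 90.0, 11.7]
wrist_force: [-0.3, -0.4, 0.1]
opening: -0.0003
top t 16.350 s 0.1790 q 0.738
scene t 16.400 s 0.1772 q 0.848
top t 16.450 s 0.1790 q 0.738
scene t 16.500 s 0.1772 q 0.848
```

View pics/m5.png

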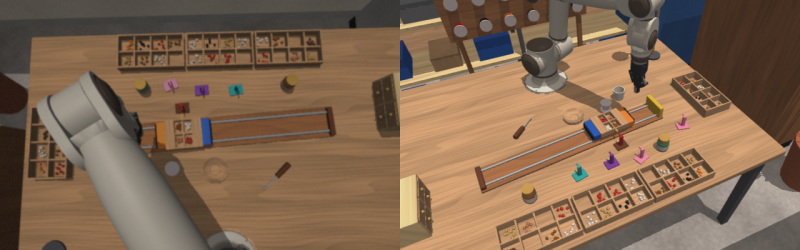

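The trolley is still at the mark, the gripper is clear above the track, and nothing else has moved, so I'm handing in.

```bash
python3 -c "
from workcell import bot; bot.job_done()"
```

```text
the job is handed in; nothing more can be done
```

The trolley came to rest at the red marker's finger and stayed there when I let go; I handed the job in at about 16.5 s.

- **Push and roll:** I pushed the trolley off by its blue buffer. The camera tracker showed it rolling freely at about 6.5 cm/s, clear of the gripper.
- **Braking:** I went over to the front and braked it once on the orange buffer, with the gripper retreating at 1.4 cm/s. My braking model put the buffer's travel at about 3 mm of its 35 mm; I did not measure it.
- **Last checks:** Pictures taken 2.5 s apart, before and after the gripper lifted away, show no real movement: the top camera shifted 0.5 mm and the scene camera 0.1 mm. Before the gripper lifted away, the close-up put the pointer 0.9 mm past the finger by the top camera and 0.5 mm by the scene camera.
- **Disagreement:** The two trackers differ by 1 to 2 mm in absolute position. That is within the 2 mm calibration, so the relative reading against the finger is the better check.
- **Bench:** The last picture shows nothing else disturbed, by eye only.

One departure from the plan: two camera calls during the push made the gripper pause for 0.1 s while it was on the blue buffer. The push then went on in one contact.

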